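# Spin the slide turntable and stop it on its mark

### The job

Check that the slide turntable runs free, and park it: with the fingertips, flick its black peg so that the wheel spins anticlockwise (seen from above) at a brisk pace, take the fingers off and let the red mark run past the pointer at least once by itself. When the mark comes round to the pointer again, on that turn or a later one, brake the wheel with a fingertip so that it stops there at once and stays, the pointer pointing into the red; after that free pass it must not come to rest anywhere else. Grasp and lift nothing, do not shift the turntable, and leave the things around it alone.

Things in the scene. Friction and masses are not known exactly. Their poses are not given: they have to be found in the camera images.
- turntable: slide turntable, 1.7 kg, standing loose on the bench: blue round base of 136 mm diameter and above it a white wheel, 160 mm diameter, 10 mm thick, whose flat top is 60 mm above the bench. Origin under the wheel's centre, on the bench; x points from the axis towards the pointer, z up. A glass slide 76 x 26 mm is clipped across the wheel's middle (up to 4 mm above the wheel's top, within 42 mm of the axis); from 45 mm out to the rim the top is flat and clear but for the peg
- hub (a point): point on the turntable's axis at the height of the wheel's top, 60 mm above the bench. A light touch of a fingertip (2 to 8 N) on the wheel's top stops it within a few hundredths of a second; but the free wheel also follows any sideways drag of the finger while that is lifted off, so touch lightly and lift slowly
- pointer (a point): inner end of the small fixed black pointer on the base, just outside the wheel's rim, 84 mm from the axis and 60 mm high; the pointer's post behind it reaches out to 100 mm from the axis and 63 mm high
- wheel (a joint): angle of the wheel on its free bearing (rad), anticlockwise from above positive, counting on over whole turns; the red mark is at the pointer at 0, 2 pi, 4 pi... Between 0.75 and 3.6 at the start. The wheel (about 0.45 kg) turns very easily: from 2.5 rad/s it loses about 0.3 rad/s each second and coasts nearly two turns, from 3.5 rad/s about three
- mark (a point): middle of the outer edge of the red mark on the wheel's top, 76 mm from the axis; the mark is a red field 24 mm wide along the rim, 18 mm deep, flush with the top
- peg (a point): centre of the top of the black finger peg that stands on the wheel diametrically opposite the red mark, 60 mm from the axis: 12 mm diameter, 18 mm tall, its top 78 mm above the bench. Running against a finger held in its way it bounces back, so a finger pressed on the wheel's top brakes more cleanly
- dropper: small amber dropper bottle, 28 mm diameter, 55 mm tall, standing beside the turntable; origin at the centre of its underside
- dish: flat clear closed culture dish, 90 mm diameter, 14 mm tall, beside the turntable on the other side; origin at the centre of its underside
- slidebox: blue slide box, 100 x 90 x 34 mm; origin at the centre of its underside
- stain: blue bottle with a white cap, 60 mm diameter, 110 mm tall; origin at the centre of its underside
- specimen: glass jar with a red lid, 56 mm diameter, 60 mm tall; origin at the centre of its underside
- beaker: glass beaker, 70 mm diameter, 85 mm tall; origin at the centre of its underside
- forceps: steel forceps lying flat, 120 x 9 mm, 6 mm thick; origin at the centre of the underside
There are look-alikes about, which are no part of the job. There is more than one size of the forceps; the job needs the smallest.

How it is judged:
On the way, in this order (a step that is already met when the one before it is completed fails the run):
1. the wheel, flicked, spins anticlockwise by itself at more than 1 rad/s, fingers off (contact force between the fingers and turntable below 0.05 N and velocity of joint wheel above 1 rad/s), for 0.2 s.
2. the red mark runs past the pointer with no finger on the turntable (contact force between the fingers and turntable below 0.05 N and velocity of joint wheel above 0.3 rad/s and horizontal distance between mark and pointer below 0.0145 m).
3. the wheel runs on by itself to the far side (contact force between the fingers and turntable below 0.05 N and velocity of joint wheel above 0.3 rad/s and horizontal distance between mark and pointer above 0.13 m).
4. a finger brakes the wheel with the pointer pointing into the red mark (contact force between the fingers and turntable above 0.1 N and horizontal distance between mark and pointer below 0.0145 m).
At the end, for the whole second after the job is handed in: the wheel stands still (under 0.03 rad/s) a full turn or more after its first pass, the mark at most 0.14 rad (12 mm) to either side of the pointer; the turntable not shifted by 20 mm, lifted or tilted, the things around it upright and within 20 mm of where they stood (horizontal distance between mark and pointer below 0.0145 m and velocity of joint wheel between -0.03 and 0.03 rad/s and value of joint wheel above 12 rad and not (distance of turntable from where it was at the start of the episode above 0.02 m or height (world z) of turntable above 0.006 m or angle between turntable's own z axis and vertical above 0.1 rad) and not (distance of any of dropper, dish, slidebox, stain, specimen, beaker, forceps from where it was at the start of the episode above 0.02 m or angle between any of dropper, dish, slidebox, stain, specimen, beaker, forceps's own z axis and vertical above 0.3 rad)); the robot touches nothing.
It fails at once if after the free pass the wheel came to rest with the pointer outside the red mark (value of joint wheel above 7 rad and horizontal distance between mark and pointer above 0.016 m and velocity of joint wheel between -0.02 and 0.02 rad/s).
It fails at once if the turntable was lifted, tilted or shifted by more than 20 mm (distance of turntable from where it was at the start of the episode above 0.02 m or height (world z) of turntable above 0.006 m or angle between turntable's own z axis and vertical above 0.1 rad).
It fails at once if a thing around it was moved more than 20 mm or tipped (distance of any of dropper, dish, slidebox, stain, specimen, beaker, forceps from where it was at the start of the episode above 0.02 m or angle between any of dropper, dish, slidebox, stain, specimen, beaker, forceps's own z axis and vertical above 0.3 rad).
It also fails if it takes over 48 s, if anything falls off the work surface, if the arm or the gripper's body presses on something with over 40 N, if the wrist force passes 120 N, or if a joint passes its speed limit or range.

### The arm

A 7-joint arm with a two-finger parallel gripper is mounted at the origin on the work surface. World frame = base frame: x ahead of the robot, y to its left, z up, the work surface at z = 0. Lengths are in m, angles in rad, forces in N, time in s.
With the tool pointing down it reaches from about 0.425 to 0.925 m from the base axis. Payload 6.8 kg.
Tool frame: the origin (TCP) lies midway between the tips of the shut fingers; the grasp point (between the pads) lies r.grip_point_offset behind it (r.grip_point_offset is the distance from the TCP to the grasp point, in m); z points along the fingers, y is the direction in which the jaws open and shut (so a half turn about z gives the same grasp; the last joint's range is limited). The gripper opens to 85 mm and grips with 20 to 120 N. Pads are 22 mm wide; open, the fingers measure 114 mm over their backs; the gripper's body (76 mm by 85 mm) begins 54 mm behind the grasp point. The pads swing forward as they close: fully open they stand 13 mm farther back than shut.
Start: joints at [-1.274, 0.477, 0.022, 1.555, -0.011, 1.109, -0.083], TCP at [0.266, 0.62, 0.231] pointing down, gripper open.
Joint ranges: [-2.96, 2.96], [-0.34, 2.1], [-1.41, 1.46], [0.24, 2.44], [-1.37, 4.51], [0.17, 1.92], [-2.96, 2.96]. Speed limits (rad/s): [2.39, 2.39, 3.14, 3.14, 3.14, 3.14, 3.14].

### API

Orientations are given as a rotation vector (axis times angle).
In Python, from bench import r gives the robot as it stands. The module is installed in compiled form; this text tells all that it offers.
- The arm moves only by the tool play_rows, never from a script. Its argument "deltas" is a list of rows, each a list of 3 entries, a list of its own where there are three numbers: the finger opening in mm, from 0 to 85.4, then the shift along the tool's x, y, z in mm, then the turn, a rotation vector about the tool's x, y, z in rad. A call has 1 to 8 rows; each row is the pose to reach, as a shift and turn from the pose measured when the call began, along the tool's axes at that moment; what a row does not reach only later rows make up. A row lasts 1/8 s, in which the tool goes at most 62.5 mm and 10.7 degrees, less where a joint would pass 70% of its speed; a pose out of reach is approached as far as the arm can. A call with a gripper value outside its range is refused whole. The fingers move at their own pace and stop on an object; "squeeze" is the grip in N (left out, the last holds). Time passes only in rows, so rows that repeat a pose let the fingers close. It gives the time, the measured TCP pose, the force and the opening at its end, in the units of the state.
- r.get_obs(): the state, without advancing time (a new reading comes with each control period).
- r.grab_frame(name): name is "side" or "top" or "wrist"; returns (picture, depth): 420x560x3 uint8, red, green, blue; 420x560 float32, m along the optical axis (not along the pixel's ray), 0 where there is no reading.
- r.camera_model(name): a dict with "mtx" (3x3 intrinsics, pixels), "rvec" (rotation vector, rad) and "tvec" (3), from world to camera coordinates, as OpenCV has them; the wrist camera has in their place "T_tool_cam" (4x4, takes a point from camera to tool coordinates, whose origin is the TCP and whose axes are the flange's). Camera axes: x right, y down, z forward; pixel columns grow to the right and rows downward; lengths in m; the calibration is good to about 2 mm. The wrist camera is an equidistant fisheye: a pixel r from the principal point sees the ray r / f radians off the axis. A picture is of the moment at which its call begins: read the wrist's pose just before it. camera_model takes no time and is no camera call.
- r.hand_in(): hands the job in, once; it reports no verdict.
The state is a dict: "clock": time; "joints": joint angles; "qvel": joint speeds; "tau": joint torques, N m; "tcp_pos": TCP position; "orientation": TCP orientation; "contact_force": force on the tool from outside, world axes, zero at the start; "moment": the same for the moment, N m; "grip_width": finger opening in m.
Only numpy, scipy, OpenCV 4.12 (cv2) and the standard library are available. Lean on these libraries where they do the work, as an engineer would, in place of code of your own. Each camera call takes 0.05 s, during which the arm holds its last target. There are 200 camera calls.

## Working session

There is one attempt and no reset: what is moved stays moved. The work goes in short steps, Python scripts to look and compute and a tool call to move; the robot and the scene stay as the last step left them, time stands still between calls to the robot, and variables do not carry over. Pictures are saved under pics/ and viewed, about 8 in all and at most 12, crops included, and the job is handed in when it is done.

Besides the shell and the picture viewer there is one more tool, called after "Emit:" by a JSON object that holds its "op" and its "data". play_rows: Moves the arm, as the interface text tells. Its arguments: {"type":"object","properties":{"deltas":{"type":"array"},"squeeze":{"type":"number"}},"required":["deltas"]}

```bash
mkdir -p pics; cat > h.py <<'E'
from bench import r
import numpy as np, cv2
from scipy.spatial.transform import Rotation as R
def save(name,fn):
    im,d=r.grab_frame(name); cv2.imwrite('pics/'+fn+'.png',im[:,:,::-1]); np.save('pics/'+fn+'.npy',d); return im,d
def px2w(name,u,v,z):
    "pixel -> world on plane z"
    m=r.camera_model(name); K=np.array(m['mtx']); Rm=R.from_rotvec(np.ravel(m['rvec'])).as_matrix(); t=np.ravel(m['tvec'])
    c=-Rm.T@t; d=Rm.T@np.linalg.inv(K)@[u,v,1]; return c+d*(z-c[2])/d[2]
def w2px(name,p):
    m=r.camera_model(name); q=cv2.projectPoints(np.array([p],float),np.ravel(m['rvec']).astype(float),np.ravel(m['tvec']).astype(float),np.array(m['mtx']),None)[0]; return q.ravel()
E
python3 - <<'E'
from h import *
o=r.get_obs(); print({k:np.round(v,3) for k,v in o.items()}, r.grip_point_offset)
a,_=save('top','top0'); b,_=save('side','side0')
for n in('top','side'): m=r.camera_model(n); print(n,m)
print(R.from_rotvec(o['orientation']).as_matrix().round(3))
E
```

```text
{'clock': np.float64(0.0), 'joints': array([-1.274,  0.478,  0.022,  1.556, -0.012,  1.109, -0.083]), 'qvel': array([-0.001,  0.   , -0.001,  0.001,  0.001,  0.002, -0.   ]), 'tau': array([-1.0000e-03, -5.9645e+01,  1.6080e+00, -2.8120e+01,  1.3000e-02,
        1.0000e-02,  0.0000e+00]), 'tcp_pos': array([0.266, 0.62 , 0.23 ]), 'orientation': array([-6.310e-01, -3.077e+00,  3.000e-03]), 'contact_force': array([-1.304e+00,  5.460e-01, -1.000e-03]), 'moment': array([-0.013,  0.022, -0.042]), 'grip_width': np.float64(0.085)} 0.0187
top {'mtx': array([[502.58906174,   0.        , 283.84806836],
       [  0.        , 502.58906174, 209.31069303],
       [  0.        ,   0.        ,   1.        ]]), 'rvec': array([ 2.17312406, -2.04203021,  0.21998956]), 'tvec': array([-0.06289132,  0.53782172,  1.66436381])}
side {'mtx': array([[494.99571764,   0.        , 277.10126645],
       [  0.        , 494.99571764, 207.11337729],
       [  0.        ,   0.        ,   1.        ]]), 'rvec': array([ 2.15478756, -0.05854652,  0.04126663]), 'tvec': array([-0.51764033,  0.04879427,  1.61467573])}
[[-0.919  0.394 -0.001]
 [ 0.394  0.919 -0.002]
 [-0.    -0.002 -1.   ]]
```

View pics/top0.png

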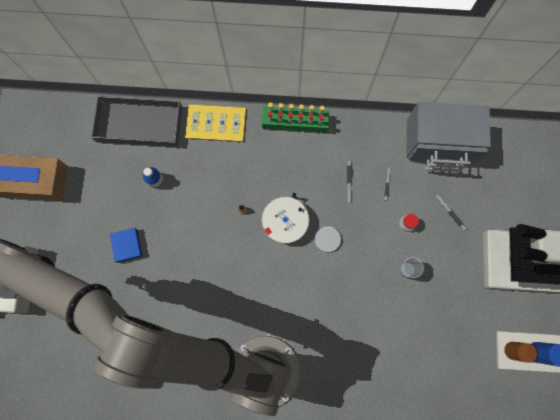

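View pics/side0.png

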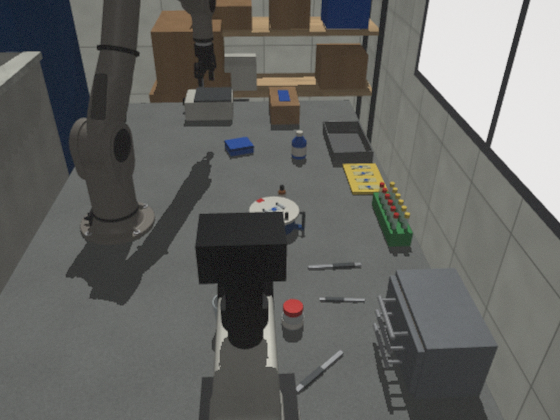

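Top view: turntable at (285,219), red mark (268,231), peg at (302,210) and pointer at (294,196). The dropper is at (242,210) and the dish at (328,239). The black bit at (294,196) could be mistaken for the peg, so I'll check both in a crop.

```bash
python3 - <<'E'
from h import *
im=cv2.imread('pics/top0.png')[170:260,225:345]; cv2.imwrite('pics/crop0.png',cv2.resize(im,None,fx=6,fy=6,interpolation=cv2.INTER_CUBIC))
for n,u,v,z in [('hub',285.5,219.5,.06),('mark',268,231,.06),('peg',302,210,.078),('ptr',294,196,.06),('dropper',242,210,.05),('dish',328,239,.014)]:
    print(n,px2w('top',u,v,z).round(4))
print(r.camera_model('wrist'))
E
```

```text
hub [ 0.505  -0.0372  0.06  ]
mark [0.4617 0.0196 0.06  ]
peg [ 0.5377 -0.091   0.078 ]
ptr [ 0.589  -0.0613  0.06  ]
dropper [0.5308 0.1142 0.05  ]
dish [ 0.4543 -0.1883  0.014 ]
{'mtx': array([[325.1922621 ,   0.        , 274.74810184],
       [  0.        , 325.1922621 , 206.93143834],
       [  0.        ,   0.        ,   1.        ]]), 'T_tool_cam': array([[ 4.96291593e-04, -9.63959593e-01, -2.66048221e-01,
         6.79372335e-02],
       [ 9.99999034e-01,  1.32976300e-04,  1.38361133e-03,
        -1.16656338e-03],
       [-1.29836731e-03, -2.66048651e-01,  9.63958728e-01,
        -1.42981095e-01],
       [ 0.00000000e+00,  0.00000000e+00,  0.00000000e+00,
         1.00000000e+00]])}
```

View pics/crop0.png

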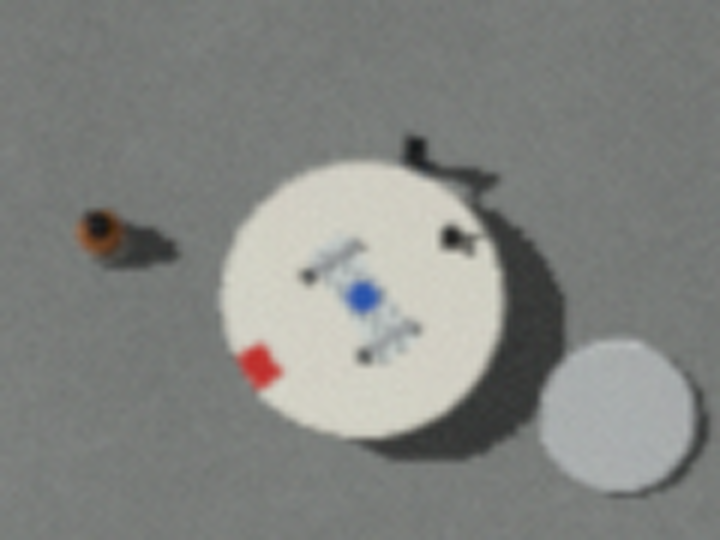

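```bash
cat >> h.py <<'E'
def delta(p,yaw):
    "mm shift + rotvec in tool axes to reach world p, tool down with x axis at world yaw(deg)"
    o=r.get_obs(); A=R.from_rotvec(o['orientation']); c,s=np.cos(np.radians(yaw)),np.sin(np.radians(yaw))
    B=R.from_matrix(np.array([[c,s,0],[s,-c,0],[0,0,-1]]))
    print('clock',o['clock'],'tcp',np.round(o['tcp_pos'],4),'F',np.round(o['contact_force'],2))
    print('shift',(A.inv().apply(np.array(p)-o['tcp_pos'])*1000).round(1),'turn',(A.inv()*B).as_rotvec().round(3))
E
python3 -c "
from h import *
delta([.488,-.097,.16],55)"
```

```text
clock 0.1 tcp [0.2656 0.6199 0.2304] F [-0.42 -0.92 -0.29]
shift [-486.7 -571.3   71.4] turn [-1.000e-03  2.000e-03  1.777e+00]
```

Emit:
{"op": "play_rows", "data": {"deltas": [[0,[-487,-571,71],[0,0,1.777]],[0,[-487,-571,71],[0,0,1.777]],[0,[-487,-571,71],[0,0,1.777]],[0,[-487,-571,71],[0,0,1.777]],[0,[-487,-571,71],[0,0,1.777]],[0,[-487,-571,71],[0,0,1.777]],[0,[-487,-571,71],[0,0,1.777]],[0,[-487,-571,71],[0,0,1.777]]], "squeeze": 20}}

```text
clock: 1.1
tcp_pos: [0.4135, 0.1431, 0.1842]
orientation: [2.564, 1.813, -0.001]
contact_force: [1.2, 0.5, -0.6]
grip_width: -0.0001
```

```bash
python3 -c "
from h import *
delta([.488,-.097,.16],55)"
```

```text
clock 1.1 tcp [0.4135 0.1431 0.1842] F [ 1.2   0.54 -0.57]
shift [-201.6  150.3   24.5] turn [0.    0.001 0.271]
```

Emit:
{"op": "play_rows", "data": {"deltas": [[0,[-202,150,24],[0,0,0.271]],[0,[-202,150,24],[0,0,0.271]],[0,[-202,150,24],[0,0,0.271]],[0,[-202,150,24],[0,0,0.271]],[0,[-202,150,24],[0,0,0.271]],[0,[-202,150,24],[0,0,0.271]]]}}

```text
clock: 1.85
tcp_pos: [0.4872, -0.0974, 0.1601]
orientation: [2.787, 1.449, -0.002]
contact_force: [-0.2, 0.2, 0.2]
grip_width: 0.0001
```

```bash
cat >> h.py <<'E'
def wpose():
    o=r.get_obs(); T=np.eye(4); T[:3,:3]=R.from_rotvec(o['orientation']).as_matrix(); T[:3,3]=o['tcp_pos']
    m=r.camera_model('wrist'); return T@np.array(m['T_tool_cam']),np.array(m['mtx']),o['clock']
def wpx(T,K,u,v,z):
    u,v=np.atleast_1d(u).astype(float),np.atleast_1d(v).astype(float)
    x=(u-K[0,2])/K[0,0]; y=(v-K[1,2])/K[1,1]; t=np.hypot(x,y)+1e-9
    d=np.stack([np.sin(t)*x/t,np.sin(t)*y/t,np.cos(t)],-1)@T[:3,:3].T; c=T[:3,3]
    return c+d*((z-c[2])/d[:,2])[:,None]
def redmask(im):
    a=im.astype(int); return (a[...,0]>110)&(a[...,1]<80)&(a[...,2]<80)
E
python3 - <<'E'
from h import *
T,K,t=wpose(); im,d=save('wrist','w0'); print(t,T[:3,3].round(3))
v,u=np.nonzero(redmask(im)); print(len(u),u.mean(),v.mean(),wpx(T,K,u.mean(),v.mean(),.06).round(4))
E
```

```text
1.85 [ 0.525 -0.043  0.303]
636 162.0503144654088 104.77044025157232 [[0.4623 0.0182 0.06  ]]
```

View pics/w0.png

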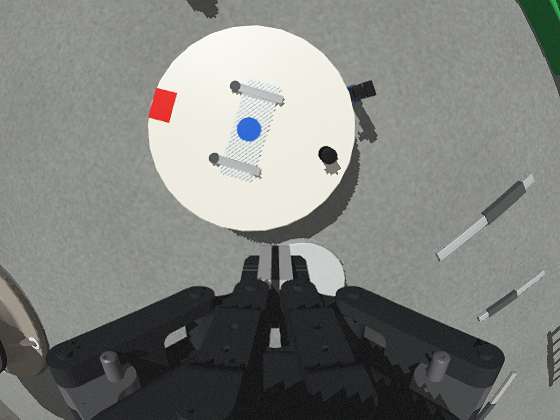

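Wrist view: wheel centre is about (249,129), mark (162,105), peg top (328,154), pointer tip (357,93). This matches the top view.

```bash
cat >> h.py <<'E'
def rim(T,K,im):
    m=(im.min(2)>150).astype(np.uint8); n,l,s,c=cv2.connectedComponentsWithStats(m); i=1+np.argmax(s[1:,4])
    cs=cv2.findContours((l==i).astype(np.uint8),cv2.RETR_EXTERNAL,cv2.CHAIN_APPROX_NONE)[0]
    q=max(cs,key=len)[:,0]; p=wpx(T,K,q[:,0],q[:,1],.06)[:,:2]
    for _ in range(8):
        b=np.linalg.lstsq(np.c_[2*p,np.ones(len(p))],(p**2).sum(1),rcond=None)[0]; rr=np.sqrt(b[2]+b[0]**2+b[1]**2)
        e=abs(np.hypot(*(p-b[:2]).T)-rr); k=e<max(np.median(e)*2.5,.0015)
        p=p[k]
    return b[:2],rr
E
python3 - <<'E'
from h import *
T,K,t=wpose(); im=cv2.imread('pics/w0.png')[:,:,::-1]
h,rr=rim(T,K,im); print('hub',h.round(4),rr)
ang=lambda q:np.degrees(np.arctan2(*(q-h)[::-1]))
for n,u,v,z in [('blue',249,129,.062),('mark',162,104.8,.06),('peg',328,154,.078),('ptr',357,93,.06),('ptr2',375,89,.063)]:
    q=wpx(T,K,u,v,z)[0][:2]; print(n,q.round(4),np.hypot(*(q-h)).round(4),ang(q).round(1))
cx=h+.062*np.array([np.cos(np.radians(254)),np.sin(np.radians(254))]); print(cx)
delta([*cx,.066],55)
E
```

```text
hub [ 0.5049 -0.0361] 0.07947268269929408
blue [ 0.5052 -0.0366] 0.0006 -54.3
mark [0.462  0.0193] 0.0701 127.7
peg [ 0.5417 -0.0824] 0.0592 -51.5
ptr [ 0.5877 -0.0593] 0.086 -15.6
ptr2 [ 0.6007 -0.0638] 0.0998 -16.1
[ 0.48778363 -0.09570245]
clock 1.9 tcp [ 0.4872 -0.0963  0.1601] F [ 0.28  0.04 -0.83]
shift [ 0.9  0.2 94.1] turn [-0.001  0.001  0.001]
```

Emit:
{"op": "play_rows", "data": {"deltas": [[0,[1,0,45],[0,0,0]],[0,[1,0,80],[0,0,0]],[0,[1,0,92],[0,0,0]],[0,[1,0,97],[0,0,0]],[0,[1,0,98],[0,0,0]],[0,[1,0,98],[0,0,0]]]}}

```text
clock: 2.65
tcp_pos: [0.4884, -0.0954, 0.0631]
orientation: [2.785, 1.452, 0.001]
contact_force: [-0.2, -0.6, -0.2]
grip_width: 0.0002
```

Emit:
{"op": "play_rows", "data": {"deltas": [[0,[0,0,1],[0,0,0]],[0,[0,0,1],[0,0,0]]]}}

```text
clock: 2.9
tcp_pos: [0.4887, -0.0954, 0.0624]
orientation: [2.785, 1.452, 0.002]
contact_force: [0.7, 0.3, -0.8]
grip_width: 0.0002
```

Emit:
{"op": "play_rows", "data": {"deltas": [[0,[0,0,1],[0,0,0]],[0,[0,0,1],[0,0,0]]]}}

```text
clock: 3.15
tcp_pos: [0.4887, -0.0955, 0.0614]
orientation: [2.785, 1.452, 0.002]
contact_force: [0.1, -0.7, 0.8]
grip_width: 0.0003
```

Emit:
{"op": "play_rows", "data": {"deltas": [[0,[0,0,1],[0,0,0]],[0,[0,0,1],[0,0,0]]]}}

```text
clock: 3.4
tcp_pos: [0.4886, -0.0955, 0.0603]
orientation: [2.785, 1.452, 0.002]
contact_force: [-0.7, -0.1, -0.5]
grip_width: -0.0001
```

Emit:
{"op": "play_rows", "data": {"deltas": [[0,[0,0,1],[0,0,0]],[0,[0,0,1],[0,0,0]]]}}

```text
clock: 3.65
tcp_pos: [0.4897, -0.0958, 0.0601]
orientation: [2.784, 1.451, 0.005]
contact_force: [-0.3, -0.2, 7.9]
grip_width: -0.0
```

Emit:
{"op": "play_rows", "data": {"deltas": [[0,[0,0,-1],[0,0,0]],[0,[0,0,-6],[0,0,0]],[0,[0,0,-30],[0,0,0]]]}}

```text
clock: 4.03
tcp_pos: [0.4885, -0.0957, 0.0896]
orientation: [2.786, 1.451, 0.0]
contact_force: [0.8, 0.7, 0.2]
grip_width: -0.0003
```

```bash
cat >> h.py <<'E'
H=np.array([.505,-.0361]); PA=np.radians(-16)
def wheel(fn=None):
    "time, wheel angle (mod 2pi) from the red mark, wrist camera"
    T,K,t=wpose(); im,d=r.grab_frame('wrist')
    if fn: cv2.imwrite('pics/'+fn+'.png',im[:,:,::-1])
    v,u=np.nonzero(redmask(im))
    if len(u)<40: return t,np.nan,np.nan
    p=wpx(T,K,u,v,.06)[:,:2]-H; p=p[np.hypot(*p.T)<.085]
    if len(p)<40: return t,np.nan,len(p)
    m=p.mean(0); return t,(np.arctan2(m[1],m[0])-PA)%(2*np.pi),np.hypot(*m)
E
python3 -c "
from h import *
print(wheel())
delta([.530,-.1048,.067],55)"
```

```text
(4.025, np.float64(2.5292925798635664), np.float64(0.0690491562470946))
clock 4.075 tcp [ 0.4905 -0.0963  0.0926] F [0.24 0.6  1.98]
shift [15.6 37.1 25.8] turn [ 0.005 -0.003 -0.   ]
```

Emit:
{"op": "play_rows", "data": {"deltas": [[0,[16,37,0],[0,0,0]],[0,[16,37,15],[0,0,0]],[0,[16,37,25],[0,0,0]],[0,[16,37,25],[0,0,0]]]}}

```text
clock: 4.58
tcp_pos: [0.5281, -0.1042, 0.0665]
orientation: [2.786, 1.45, 0.002]
contact_force: [0.4, 0.2, 0.4]
grip_width: 0.0001
```

```bash
python3 -c "
from h import *
print(wheel('w1'))
delta([.530,-.1048,.067],55)"
```

```text
(4.575, np.float64(2.531091393612213), np.float64(0.06923568997389391))
clock 4.625 tcp [ 0.5287 -0.1043  0.0671] F [-0.41  0.02 -0.14]
shift [0.4 1.3 0.1] turn [ 0.003 -0.002 -0.   ]
```

View pics/w1.png

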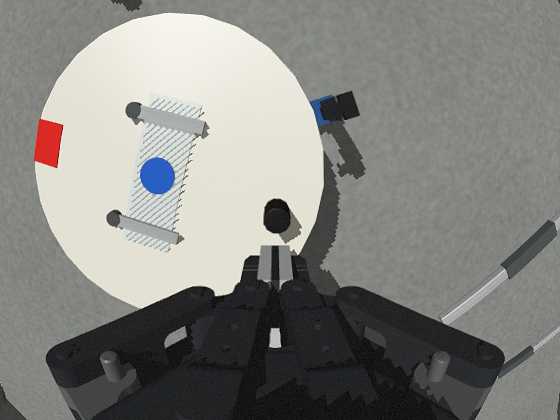

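The finger stands right behind the peg (276,215). Flicking now.

Emit:
{"op": "play_rows", "data": {"deltas": [[0,[6,1,0],[0,0,0]],[0,[18,1,0],[0,0,0]],[0,[38,1,0],[0,0,0]],[0,[58,1,0],[0,0,0]],[0,[58,1,-3],[0,0,0]],[0,[50,1,-35],[0,0,0]]]}}

```text
clock: 5.38
tcp_pos: [0.5568, -0.0631, 0.101]
orientation: [-2.785, -1.453, 0.002]
contact_force: [0.9, -0.6, -0.1]
grip_width: -0.0001
```

```bash
python3 -c "
from h import *
for i in range(4): print(wheel())
delta([.4885,-.0957,.100],55)"
```

```text
(5.375, np.float64(4.231223980873036), np.float64(0.07303575277988206))
(5.425, nan, 0)
(5.475, nan, 0)
(5.525, nan, 0)
clock 5.575 tcp [ 0.5582 -0.0643  0.1027] F [ 0.01 -0.12  0.43]
shift [-65.7 -39.    2.4] turn [ 0.003 -0.002 -0.001]
```

Emit:
{"op": "play_rows", "data": {"deltas": [[0,[-66,-39,2],[0,0,0]],[0,[-66,-39,2],[0,0,0]],[0,[-66,-39,2],[0,0,0]]]}}

```text
clock: 5.95
tcp_pos: [0.4874, -0.0962, 0.1]
orientation: [2.788, 1.447, 0.005]
contact_force: [0.2, 0.7, 0.3]
grip_width: -0.0
```

```bash
python3 -c "
from h import *
for i in range(6): print(wheel('w2' if i==3 else None))
delta([.4885,-.0957,.100],55)"
```

```text
(5.95, np.float64(6.128340333316043), np.float64(0.07099903794122457))
(6.0, np.float64(6.280005981568088), np.float64(0.07067655631375898))
(6.05, np.float64(0.1484423411324023), np.float64(0.07047336127113943))
(6.1, np.float64(0.30204628097004566), np.float64(0.07012010607588524))
(6.15, np.float64(0.452142359947132), np.float64(0.06993897136154983))
(6.2, np.float64(0.6032048695736865), np.float64(0.0697254579548105))
clock 6.25 tcp [ 0.4894 -0.0954  0.1003] F [-0.21  0.49  1.31]
shift [-0.7 -0.5  0.3] turn [ 0.004 -0.002  0.   ]
```

Flicked at about 3.04 rad/s and the free pass came at t≈6.0. I'll keep measuring the decay and choose which turn to stop on.

Emit:
{"op": "play_rows", "data": {"deltas": [[0,[-1,0,0],[0,0,0]],[0,[-1,0,0],[0,0,0]],[0,[-1,0,0],[0,0,0]],[0,[-1,0,0],[0,0,0]],[0,[-1,0,0],[0,0,0]],[0,[-1,0,0],[0,0,0]],[0,[-1,0,0],[0,0,0]],[0,[-1,0,0],[0,0,0]]]}}

```text
clock: 7.25
tcp_pos: [0.4888, -0.0963, 0.1003]
orientation: [2.784, 1.45, 0.006]
contact_force: [0.3, 0.0, 0.4]
grip_width: 0.0001
```

```bash
cat > tr.py <<'E'
from h import *
import sys,json,os
D=json.load(open('d.json')) if os.path.exists('d.json') else [[5.95,6.128],[6.0,6.280],[6.05,6.4316],[6.1,6.5852],[6.15,6.7353],[6.2,6.8864]]
for i in range(int(sys.argv[1])):
    t,a,rr=wheel()
    if np.isfinite(a) and rr>.066:
        # unwrap by extrapolating
        c=np.polyfit([d[0] for d in D],[d[1] for d in D],2 if D[-1][0]-D[0][0]>1 else 1); e=np.polyval(c,t)
        if len(D)<8: e=D[-1][1]+2.8*(t-D[-1][0])
        D.append([float(t),float(a+2*np.pi*round((e-a)/(2*np.pi)))])
json.dump(D,open('d.json','w'))
A=np.array(D); print(A[-int(sys.argv[1]):].round(3).tolist())
# model: dw/dt=-(c+k w); fit
from scipy.optimize import least_squares
from scipy.integrate import solve_ivp
t0=A[0,0]
def sim(p,ts): return solve_ivp(lambda t,y:[y[1],-(p[2]+p[3]*y[1]) if y[1]>0 else 0],[t0,t0+12],[p[0],p[1]],dense_output=True,max_step=.2,rtol=1e-6).sol(ts)
f=lambda p:np.r_[(sim(p,A[:,0])[0]-A[:,1])/.01,(p[2]-.12)/.1,(p[3]-.07)/.04]
s=least_squares(f,[A[0,1],3.05,.12,.07]); p=s.x; print('p',p.round(3),'rms',np.sqrt(np.mean((s.fun[:-2]*.01)**2)).round(4))
ts=np.linspace(t0,t0+12,4801); y=sim(p,ts)
for n in (2,3,4):
    i=np.searchsorted(y[0],2*np.pi*n)
    if i<len(ts): print(n,'t',ts[i].round(3),'w',y[1][i].round(2))
print('end',y[0][-1])
E
python3 tr.py 6; python3 -c "
from h import *
delta([.4885,-.0957,.100],55)"
```

```text
[[7.25, 9.885], [7.3, 10.015], [7.35, 10.144], [7.4, 10.272], [7.45, 10.4], [7.5, 10.526]]
p [6.122 3.127 0.14  0.076] rms 0.0043
2 t 8.335 w 2.3
3 t 11.83 w 1.34
end 23.1303797018413
clock 7.55 tcp [ 0.4888 -0.0962  0.1003] F [ 0.16 -0.71 -0.1 ]
shift [ 0.2 -0.6  0.3] turn [ 0.004 -0.002  0.   ]
```

6π is predicted at t≈11.83 at 1.34 rad/s, so I'll use that turn. I'll wait high until the peg has passed the finger (≈9.05 s), then go to a low hover.

Emit:
{"op": "play_rows", "data": {"deltas": [[0,[0,0,0],[0,0,0]],[0,[0,0,0],[0,0,0]],[0,[0,0,0],[0,0,0]],[0,[0,0,0],[0,0,0]],[0,[0,0,0],[0,0,0]],[0,[0,0,0],[0,0,0]],[0,[0,0,0],[0,0,0]],[0,[0,0,0],[0,0,0]]]}}

```text
clock: 8.55
tcp_pos: [0.4888, -0.0962, 0.1003]
orientation: [2.784, 1.45, 0.006]
contact_force: [-0.3, -0.3, -0.1]
grip_width: 0.0001
```

```bash
python3 tr.py 4
```

```text
[[8.55, 12.998], [8.6, 13.109], [8.65, 13.218], [8.7, 13.33]]
p [6.119 3.157 0.163 0.081] rms 0.0045
2 t 8.352 w 2.24
3 t 12.175 w 1.11
end 21.625960484683777
```

Emit:
{"op": "play_rows", "data": {"deltas": [[0,[0,0,0],[0,0,0]],[0,[0,0,0],[0,0,0]],[0,[0,0,0],[0,0,0]],[0,[0,0,0],[0,0,0]],[0,[0,0,0],[0,0,0]],[0,[0,0,0],[0,0,0]]]}}

```text
clock: 9.5
tcp_pos: [0.4888, -0.0962, 0.1003]
orientation: [2.784, 1.45, 0.006]
contact_force: [-0.4, -0.1, 0.3]
grip_width: -0.0001
```

```bash
python3 tr.py 4; python3 -c "
from h import *
delta([.4885,-.0957,.067],55)"
```

```text
[[9.5, 15.0], [9.55, 15.097], [9.6, 15.193], [9.65, 15.291]]
p [ 6.122  3.152 -0.053  0.156] rms 0.0101
2 t 8.35 w 2.27
3 t 11.77 w 1.47
4 t 17.555 w 0.8
end 25.444639656520458
clock 9.7 tcp [ 0.4888 -0.0962  0.1003] F [-0.46  0.33  0.7 ]
shift [ 0.2 -0.7 33.3] turn [ 0.004 -0.002  0.   ]
```

Emit:
{"op": "play_rows", "data": {"deltas": [[0,[0,-1,15],[0,0,0]],[0,[0,-1,28],[0,0,0]],[0,[0,-1,33],[0,0,0]],[0,[0,-1,33],[0,0,0]],[0,[0,-1,33],[0,0,0]],[0,[0,-1,33],[0,0,0]]]}}

```text
clock: 10.45
tcp_pos: [0.4885, -0.0957, 0.0676]
orientation: [2.784, 1.45, 0.007]
contact_force: [1.1, 0.2, -0.4]
grip_width: 0.0
```

```bash
python3 tr.py 4; python3 -c "
from h import *
delta([.4885,-.0957,.0594],55)"
```

```text
[[10.45, 16.704], [10.5, 16.787], [10.55, 16.838], [10.6, 16.877]]
p [6.123 3.128 0.136 0.082] rms 0.018
2 t 8.348 w 2.28
3 t 11.935 w 1.28
end 22.807941748533025
clock 10.65 tcp [ 0.4883 -0.0956  0.0675] F [ 0.48  0.45 -0.07]
shift [0.  0.2 8.1] turn [ 0.004 -0.003  0.   ]
```

Emit:
{"op": "play_rows", "data": {"deltas": [[0,[0,0,0],[0,0,0]],[0,[0,0,0],[0,0,0]],[0,[0,0,0],[0,0,0]],[0,[0,0,0],[0,0,0]],[0,[0,0,0],[0,0,0]],[0,[0,0,0],[0,0,0]]]}}

```text
clock: 11.4
tcp_pos: [0.4883, -0.0956, 0.0675]
orientation: [2.784, 1.45, 0.007]
contact_force: [0.1, -0.1, 0.4]
grip_width: 0.0
```

```bash
python3 -c "
import json; D=json.load(open('d.json')); json.dump(D[:-2],open('d.json','w'))"; python3 tr.py 3; python3 -c "
from h import *
delta([.4885,-.0957,.0594],55)"
```

```text
[[11.4, 18.117], [11.45, 18.185], [11.5, 18.253]]
p [6.126 3.114 0.186 0.06 ] rms 0.0148
2 t 8.348 w 2.28
3 t 11.955 w 1.24
end 22.12219964333955
clock 11.55 tcp [ 0.4883 -0.0956  0.0675] F [ 0.01  0.75 -0.74]
shift [0.  0.2 8.1] turn [ 0.004 -0.003  0.   ]
```

Emit:
{"op": "play_rows", "data": {"deltas": [[0,[0,0,0],[0,0,0]],[0,[0,0,5],[0,0,0]],[0,[0,0,8.1],[0,0,0]],[0,[0,0,8.1],[0,0,0]],[0,[0,0,8.1],[0,0,0]]]}}

```text
clock: 12.18
tcp_pos: [0.4896, -0.096, 0.0601]
orientation: [2.783, 1.449, 0.01]
contact_force: [-0.6, -0.3, 8.5]
grip_width: 0.0001
```

```bash
python3 -c "
from h import *
print(wheel('w3'));print(wheel())
delta([.4885,-.0957,.0594],55)"
```

```text
(12.175, np.float64(6.198643375645518), np.float64(0.0708572662396651))
(12.225, np.float64(6.198603911022252), np.float64(0.07086096475691644))
clock 12.275 tcp [ 0.4896 -0.096   0.0601] F [ 0.22 -1.01  8.03]
shift [-0.4 -1.1  0.7] turn [ 0.006 -0.004 -0.   ]
```

View pics/w3.png

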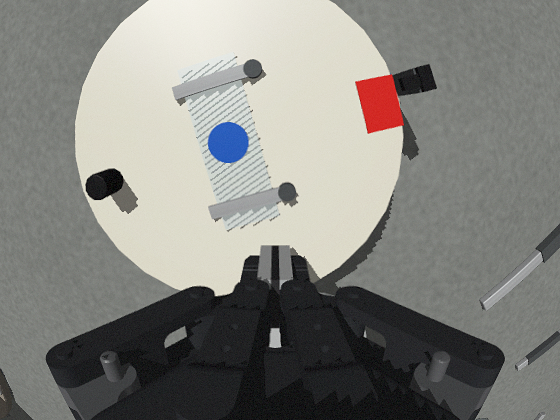

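Stopped inside the red, about 0.08 rad short by my estimate: pointer tip (396,88), red outer edge (392,75)–(403,125). I'll nudge it 3 mm to centre it, then lift slowly.

Emit:
{"op": "play_rows", "data": {"deltas": [[0,[0.3,1,0.5],[0,0,0]],[0,[0.7,2,0.5],[0,0,0]],[0,[1,3,0.4],[0,0,0]],[0,[1,3,0.4],[0,0,0]]]}}

```text
clock: 12.78
tcp_pos: [0.4935, -0.0971, 0.0601]
orientation: [2.783, 1.448, 0.012]
contact_force: [-0.2, 0.0, 6.1]
grip_width: -0.0002
```

```bash
python3 -c "
from h import *
print(wheel()); print(wheel())
delta([.4885,-.0957,.0594],55)"
```

```text
(12.775, np.float64(6.2617223603923), np.float64(0.07072467083442184))
(12.825, np.float64(6.261239993013808), np.float64(0.07074533553180397))
clock 12.875 tcp [ 0.4935 -0.097   0.0601] F [ 0.33 -0.33  5.93]
shift [-1.8 -4.8  0.6] turn [ 0.007 -0.005 -0.   ]
```

Emit:
{"op": "play_rows", "data": {"deltas": [[0,[0,0,0.3],[0,0,0]],[0,[0,0,0.1],[0,0,0]],[0,[0,0,-0.1],[0,0,0]],[0,[0,0,-0.4],[0,0,0]],[0,[0,0,-1],[0,0,0]],[0,[0,0,-2],[0,0,0]],[0,[0,0,-4],[0,0,0]],[0,[0,0,-8],[0,0,0]]]}}

```text
clock: 13.88
tcp_pos: [0.4933, -0.097, 0.0682]
orientation: [2.783, 1.448, 0.012]
contact_force: [-0.9, -0.9, 0.7]
grip_width: 0.0001
```

```bash
python3 -c "
from h import *
print(wheel()); print(wheel())
delta([.4885,-.0957,.0594],55)"
```

```text
(13.875, np.float64(6.251487526269361), np.float64(0.07076213375767647))
(13.925, np.float64(6.251626842125465), np.float64(0.07068620091783924))
clock 13.975 tcp [ 0.4938 -0.0971  0.0686] F [ 0.79 -0.54 -0.16]
shift [-1.9 -5.2  9.1] turn [ 0.008 -0.005 -0.   ]
```

Still and centred. Lifting clear, then a last check.

Emit:
{"op": "play_rows", "data": {"deltas": [[0,[0,0,-15],[0,0,0]],[0,[0,0,-50],[0,0,0]],[0,[0,0,-90],[0,0,0]],[0,[0,0,-90],[0,0,0]],[0,[0,0,-90],[0,0,0]],[0,[0,0,-90],[0,0,0]]]}}

```text
clock: 14.72
tcp_pos: [0.4921, -0.0969, 0.1578]
orientation: [2.783, 1.449, 0.011]
contact_force: [0.4, 1.2, -0.8]
grip_width: -0.0
```

```bash
python3 -c "
from h import *
a=wheel('w4'); T,K,t=wpose(); im=cv2.imread('pics/w4.png')[:,:,::-1]; print(a,wheel(),rim(T,K,im))"
```

```text
(14.725, np.float64(6.252473374459182), np.float64(0.07071342768508267)) (14.775, np.float64(6.25233949438747), np.float64(0.07068868772938854)) (array([ 0.50500328, -0.0374325 ]), np.float64(0.07935452189210457))
```

View pics/w4.png

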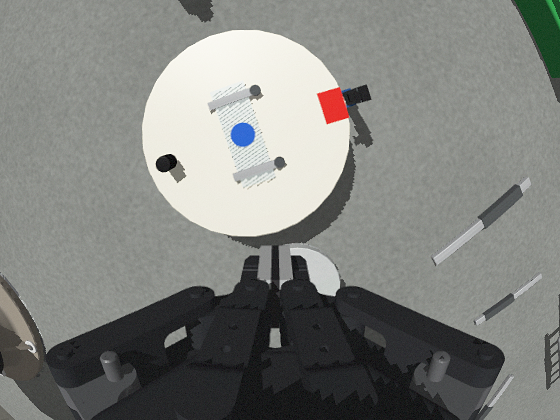

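The pointer (347,98) points into the red (outer edge (343,88)–(349,119)). The wheel is still and the turntable is unmoved within about 1.3 mm. Handing in.

```bash
python3 -c "
from h import *
print(r.hand_in())"
```

```text
the job is handed in; nothing more can be done
None
```

The turntable runs free, and it is now parked with the pointer in the red mark. The job is handed in, about 15 s into the 48 s allowed.

- **Flick and free run:** I pushed the peg with the shut fingertips and the wheel spun anticlockwise at about 3.0 rad/s. The red mark ran past the pointer twice with the fingers off.
- **Braking:** On the third arrival (6π) I pressed one light touch of about 8 N on the wheel's top. It stopped inside the red, about 0.08 rad short of centre. I then turned it about 0.06 rad towards the centre with the finger still pressed, and lifted off slowly.
- **Last checks:** The mark is about 0.03 rad from the pointer, against a limit of 0.14. Repeated pictures show the wheel standing still. The fitted wheel centre is within about 1.3 mm of where it started, and the gripper is about 10 cm clear.
- **Not checked or in disagreement:** By eye the mark looks nearer 0.05–0.06 rad off centre, still within the limit. I did not measure the dropper, dish and other things again, but the arm did not go near them at bench height.

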